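# Fit a guide roller on the feeder's slanted spindle

## Robot

A 6-joint arm with a two-finger parallel gripper is mounted at the origin on the work surface. World frame = base frame: x ahead of the robot, y to its left, z up, the work surface at z = 0. Lengths are in mm, angles in rad, forces in N, time in s.
With the tool pointing down it reaches from about 275 to 725 mm from the base axis. Payload 5.6 kg.
Tool frame: the origin (TCP) lies where the fingers leave the gripper's body, on its centre line; the fingertips stand 73 mm ahead of it and the grasp point (between the pads) lies 54 mm ahead of it; x points along the fingers, y is the direction in which the jaws open and shut, and the axes are right-handed (so a half turn about x gives the same grasp; the last joint's range is limited). The gripper opens to 85 mm and grips with 20 to 120 N. Pads are 22 mm wide; open, the fingers measure 114 mm over their backs; the gripper's body (76 mm by 85 mm) begins 54 mm behind the grasp point. The pads swing forward as they close: fully open they stand 13 mm farther back than shut.
Start: joints at [1.575, 0.255, 0.108, 0, -1.424, -0.285], TCP at [152.391, 528.46, 303.883] pointing down, gripper open.
Joint ranges: [-2.95, 2.95], [-1.21, 1.97], [-1.09, 1.5], [-2.87, 1.71], [-2.94, -0.07], [-3.05, 3.05]. Speed limits (rad/s): [2.57, 2.57, 3.14, 3.14, 3.14, 3.14].

## Interface

Orientations are given as a unit quaternion [w, x, y, z].
In Python, from plant import bot, viewer gives the robot as it stands.
- The arm moves only by the tool send_rows, never from a script. Its argument "targets" is a list of rows, each a list of 3 entries, a list of its own where there are three numbers: the shift along the tool's x, y, z in mm, then the turn, a rotation vector about the tool's x, y, z in rad, then the opening, from 0 (shut) to 1 (fully open). A call has exactly 10 rows; each row shifts and turns the commanded pose from where the row before left it, along the tool's axes as they then stand; what a row does not reach is not made up. A row lasts 1/10 s, in which the tool goes at most 50 mm and 8.59 degrees, less where a joint would pass 70% of its speed; a pose out of reach is approached as far as the arm can. A call is refused whole if a number of a shift passes 50 or a number of a turn 0.15, either way. A call with a gripper value outside its range is refused whole. The fingers move at their own pace and stop on an object; "squeeze" is the grip in N (left out, the last holds). Time passes only in rows, so rows that do not move let the fingers close, or fill a call up. It gives the time, the measured TCP pose, the force and the opening at its end, in the units of the state.
- bot.observe(): the state, without advancing time (a new reading comes with each control period).
- viewer.camera(name): name is "scene" or "top" or "wrist"; returns a dict with "frame" (400x640x3 uint8, red, green, blue), "range_z" (400x640 float32, mm along the optical axis (not along the pixel's ray), 0 where there is no reading), "intrinsics" (3x3 intrinsics, pixels), "xyz" and "rotation" of the camera in the world. Camera axes: x right, y down, z forward; pixel columns grow to the right and rows downward; lengths in mm; the calibration is good to about 2 mm. The wrist camera is an equidistant fisheye: a pixel r from the principal point sees the ray r / f radians off the axis. A picture is of the moment at which its call begins.
- bot.sign_off(): hands the job in, once; it reports no verdict.
The state is a dict: "time_s": time; "joint_positions": joint angles; "dq": joint speeds; "joint_efforts": joint torques, N m; "ee_pos": TCP position; "tool_rot": TCP orientation; "force": force on the tool from outside, world axes, zero at the start; "wrist_torque": the same for the moment, N m; "finger_gap": opening from 0.0 (shut) to 1.0 (fully open).
Only numpy, scipy, OpenCV 4.12 (cv2) and the standard library are available. Lean on these libraries where they do the work, as an engineer would, in place of code of your own. Each camera call takes 0.05 s, during which the arm holds its last target. There are 200 camera calls.

## Task

Take the tall white guide roller and slide it, flange first, onto the slanted steel spindle of the tape feeder: push it past the sprung ball until it sits on the stop's spring washer and you feel the ball click out again inside its upper end, pressing gently (no ramming), then let go of it. The stop is clamped at a different depth for every job, so feel for it. Leave the short roller, the screwdriver and the oil bottle where they are.

Things in the scene. Friction and masses are not known exactly. Their poses are not given: they have to be found in the camera images.
- roller_center (a point): Tall white plastic guide roller, about 160 g: tube 60 mm tall, 40 mm outside, with a flange 52 mm wide and 6 mm thick at its lower end. Bore 24 mm through the lower 42 mm, opening to a 30 mm recess in the upper 18 mm. Starts upright on the bench, flange down. The point is on its axis half-way up; z runs along the axis from the flange to the recessed end.
- roller_flange (a point): Centre of the roller's flange face (its underside at the start), 30 mm from roller_center along its axis; same axes. When the roller is home this face lies on the spring washer, pressing it in about 1 mm, and the spindle's end stands 6 to 18 mm out of the recessed end. Pressing the roller with over 60 N is ramming.
- spindle_tip (a point): Centre of the free end of the feeder's steel spindle: 22 mm in diameter, its last 12 mm tapering to 12 mm. It leans 35 degrees from vertical, its end towards the robot side. z points out of the end along the spindle, y is level, x is square to both, up and away from the robot: the side where the ball sticks out.
- spindle: The same spindle at its foot, 135 mm down its axis from the end; same axes. A stop with a spring washer, 34 mm in diameter, is clamped on it, the washer's free face somewhere between 65 and 77 mm down from the end (not measured). The washer gives 5 mm at 4 N per mm, then is hard.
- detent (a joint): How far the sprung ball is pressed into the spindle (m): 0 when out (4.5 mm proud), 0.002 to 0.0045 while the narrow bore covers it; near 0 again, out in the recess, when the roller is home. The ball's centre is 50 mm above the washer's free face, so 15 to 27 mm down from the end. Pushing the roller over it takes about 8 to 15 N along the spindle.
- feeder: Fixed tape feeder that carries the spindle: aluminium base plate 200 x 130 x 12 mm, white housings up to 67 mm high behind the spindle. Origin on the bench, 70 mm from the plate's near edge and 130 mm from its far edge; x points away from the robot side, opposite to the spindle's lean. The spindle's end is 171 mm above the bench, 47 mm from the origin towards -x.
- short_roller_center (a point): Bystander: short white roller standing upright on the bench, 30 mm tall, 40 mm in diameter, flange 52 mm; the point is on its axis half-way up.
- driver: Bystander: screwdriver with a black handle lying on the bench; origin at its underside.
- oiler: Bystander: small bottle standing on the bench, 40 mm in diameter and 90 mm tall; origin at its underside.
There are look-alikes about, which are no part of the job. Leave any yellow look-alike of the part that bears roller_center alone.

How it is judged:
By the outcome, as a careful person would: the job done as asked, in the order asked, and still so for the second after the job is handed in, with the robot touching nothing.
It also fails if it takes over 42 s, if anything falls off the work surface, if the arm or the gripper's body presses on something with over 40 N, if the wrist force passes 120 N, or if a joint passes its speed limit or range.

## Working session

There is one attempt and no reset: what is moved stays moved. The work goes in short steps, Python scripts to look and compute and a tool call to move; the robot and the scene stay as the last step left them, time stands still between calls to the robot, and variables do not carry over. Pictures are saved under pics/ and viewed, about 8 in all and at most 12, crops included, and the job is handed in when it is done.

Besides the shell and the picture viewer there is one more tool, called after "Call:" in YAML: its name, and indented under it one key for each argument. send_rows: Moves the arm, as the interface text tells. Its arguments: {"type":"object","properties":{"targets":{"type":"array","items":{"type":"array"}},"squeeze":{"type":"number"}},"required":["targets"]}

```bash
ls; mkdir -p pics
cat > h.py <<'E'
import numpy as np,cv2
from plant import bot,viewer
def cam(n,save=None):
    c=viewer.camera(n)
    if save: cv2.imwrite('pics/'+save,c['frame'][:,:,::-1])
    np.savez(f'/tmp/{n}.npz',**c)
    return c
def pts(c):
    K=np.array(c['intrinsics']);z=c['range_z'];v,u=np.mgrid[:400,:640]
    P=np.stack([(u-K[0,2])/K[0,0]*z,(v-K[1,2])/K[1,1]*z,z],-1)
    return P@np.array(c['rotation']).T+np.array(c['xyz'])
E
python3 - <<'E'
from h import *
a=cam('scene','s1.png');b=cam('top','t1.png')
for c in(a,b): print(c['xyz'],c['rotation'],c['intrinsics'])
print(bot.observe())
E
```

```text
pics
[ 865.3448737  -312.08214404  774.78300139] [-0.27510904  0.86040862  0.40797979 -0.13253121] [[362.93573711   0.         312.85817596]
 [  0.         362.93573711 199.55902068]
 [  0.           0.           1.        ]]
[ 459.75412647  -34.40810589 1275.13265136] [-0.01546367  0.71275727 -0.70077306  0.02559432] [[454.84438497   0.         321.82323629]
 [  0.         454.84438497 199.65277228]
 [  0.           0.           1.        ]]
{'time_s': 0.1, 'joint_positions': array([ 1.57461483e+00,  2.55709668e-01,  1.07155410e-01, -4.34100772e-04,
       -1.42388059e+00, -2.84556561e-01]), 'dq': array([-0.0008687 , -0.00245636,  0.0021048 ,  0.00087805,  0.00135366,
        0.00163747]), 'joint_efforts': array([-3.40387407e-03, -3.87606096e+01,  2.38472396e+01,  5.37794977e+00,
       -3.83468141e-03,  3.34405165e-06]), 'ee_pos': array([152.25989398, 528.18833894, 303.0812746 ]), 'tool_rot': array([ 0.0983575 , -0.70008158,  0.09954771,  0.70021556]), 'force': array([ 0.44372444, -0.16057463, -0.43409868]), 'wrist_torque': array([-0.00256622,  0.02351333,  0.03115588]), 'finger_gap': 0.9998633924731813}
```

View images.

View pics/s1.png

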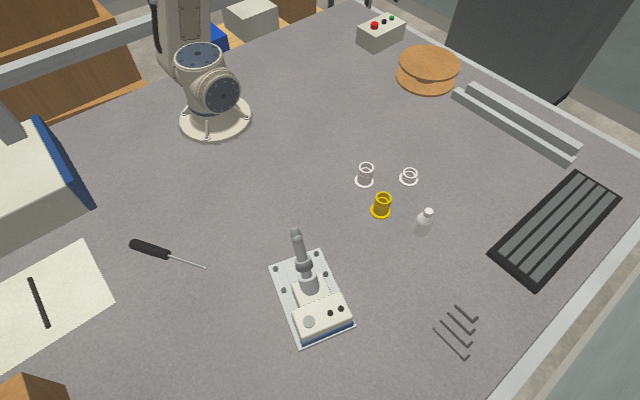

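View pics/t1.png

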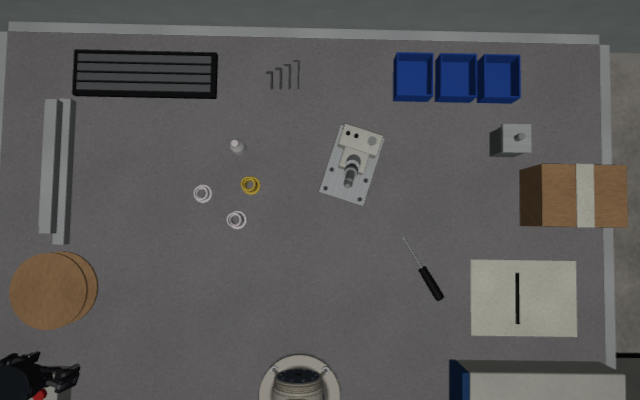

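```bash
cat >> h.py <<'E'
from scipy.spatial.transform import Rotation as R
def Q(q): return R.from_quat(np.roll(q,-1)).as_matrix()
def pts(c):
    K=np.array(c['intrinsics']);z=c['range_z'];v,u=np.mgrid[:400,:640]
    P=np.stack([(u-K[0,2])/K[0,0]*z,(v-K[1,2])/K[1,1]*z,z],-1)
    return P@Q(c['rotation']).T+np.array(c['xyz'])
def load(n): return dict(np.load(f'/tmp/{n}.npz'))
def lsq_circle(p):
    A=np.c_[2*p,np.ones(len(p))];s=np.linalg.lstsq(A,(p**2).sum(1),rcond=None)[0]
    return s[:2],np.sqrt(s[2]+s[:2]@s[:2])
E
python3 - <<'E'
from h import *
for n,boxes in(('top',dict(tall=(215,200,256,240),short=(188,180,217,207),yel=(238,174,264,198),feed=(315,118,390,212))),('scene',dict(tall=(350,155,378,190),short=(397,163,421,188),feed=(262,220,360,350)))):
    c=load(n);P=pts(c)
    print(n,'table z',np.median(P[230:260,280:300,2]) if n=='top' else np.median(P[150:180,260:300,2]))
    for k,(u0,v0,u1,v1) in boxes.items():
        S=P[v0:v1,u0:u1].reshape(-1,3)
        if k!='feed':
            t=S[S[:,2]>8];zz=t[:,2].max();r=t[t[:,2]>zz-6]
            print(k,'maxz',zz,len(r),'mid',(r.min(0)+r.max(0))/2,'ext',np.ptp(r,0),'all mid',(t.min(0)+t.max(0))/2,np.ptp(t,0))
        else:
            pl=S[(S[:,2]>8)&(S[:,2]<17)]
            (cx,cy),(w,h),a=cv2.minAreaRect(S[S[:,2]>8][:,:2].astype(np.float32) if 0 else pl[:,:2].astype(np.float32));print('plate',cx,cy,w,h,a)
            sp=S[(S[:,2]>105)]
            m=sp.mean(0);U,s,V=np.linalg.svd(sp-m);d=V[0]*np.sign(V[0,2])
            print('spindle n',len(sp),'maxz',sp[:,2].max(),m,d,'lean',np.degrees(np.arccos(d[2])),'az',np.degrees(np.arctan2(d[1],d[0])),'proj',np.ptp((sp-m)@d))
            print(sp[np.argsort(-sp[:,2])[:6]].round(1))
E
```

```text
top table z -0.10659114201553166
tall maxz 1275.1326513575582 5 mid [ 459.75412647  -34.40810589 1275.13265136] ext [0. 0. 0.] all mid [465.94951091  84.71589696 641.59125356] [  63.88650301  238.24800571 1267.0827956 ]
short maxz 1275.1326513575582 6 mid [ 459.75412647  -34.40810589 1275.13265136] ext [0. 0. 0.] all mid [514.324744   133.17104892 641.57603271] [ 109.14123507  335.15830962 1267.1132373 ]
yel maxz 1275.1326513575582 2 mid [ 459.75412647  -34.40810589 1275.13265136] ext [0. 0. 0.] all mid [525.31186796  66.88115068 641.62058574] [ 131.11548298  202.57851313 1267.02413123]
plate 639.6070556640625 -137.93544006347656 137.55775451660156 215.69955444335938 72.79348754882812
spindle n 279 maxz 1275.1326513575582 [ 575.87840304 -108.98277305  268.02205982] [-0.11663222  0.07387149  0.99042412] lean 7.9354992796011405 az 147.6510076060931 proj 1182.8386858308934
[[ 459.8  -34.4 1275.1]
 [ 459.8  -34.4 1275.1]
 [ 459.8  -34.4 1275.1]
 [ 459.8  -34.4 1275.1]
 [ 459.8  -34.4 1275.1]
 [ 459.8  -34.4 1275.1]]
scene table z -0.5563822366244153
tall maxz 774.7830013910445 3 mid [ 865.3448737  -312.08214404  774.78300139] ext [0. 0. 0.] all mid [659.03569557 -56.10085063 391.65260195] [412.61835628 511.96258681 766.26079889]
short maxz 774.7830013910445 5 mid [ 865.3448737  -312.08214404  774.78300139] ext [0. 0. 0.] all mid [696.09035167  -7.53725242 391.45903114] [338.50904408 609.08978322 766.6479405 ]
plate 632.3688354492188 -135.58763122558594 130.2554473876953 200.54000854492188 73.01557159423828
spindle n 612 maxz 774.7830013910445 [ 616.57905988 -141.78838849  195.76154438] [ 0.37629995 -0.25898363  0.88956496] lean 27.181368782000895 az -34.537195487846525 proj 748.2315215492918
[[ 865.3 -312.1  774.8]
 [ 865.3 -312.1  774.8]
 [ 865.3 -312.1  774.8]
 [ 865.3 -312.1  774.8]
 [ 865.3 -312.1  774.8]
 [ 865.3 -312.1  774.8]]
```

Run:
```python
from h import *
for n,boxes in(('top',dict(tall=(215,200,256,240),short=(188,180,217,207),yel=(238,174,264,198),feed=(315,118,390,212))),('scene',dict(tall=(350,155,378,190),short=(397,163,421,188),feed=(262,220,360,350)))):
    c=load(n);P=pts(c);P[c['range_z']==0]=np.nan
    for k,(u0,v0,u1,v1) in boxes.items():
        S=P[v0:v1,u0:u1].reshape(-1,3);S=S[~np.isnan(S[:,0])]
        if k!='feed':
            t=S[S[:,2]>3];zz=np.percentile(t[:,2],98);r=t[abs(t[:,2]-zz)<4]
            cr=cv2.minEnclosingCircle(r[:,:2].astype(np.float32));print(k,'topz',zz,len(r),'ring',cr,'mid',(r.min(0)+r.max(0))/2,np.ptp(r,0),'all',cv2.minEnclosingCircle(t[:,:2].astype(np.float32)))
        else:
            sp=S[(S[:,2]>112)&(S[:,2]<165)]
            m=np.median(sp,0);sp=sp[np.linalg.norm(sp-m,axis=1)<60]
            # axis fit: cylinder radius 11 w/ lean 35 known
            from scipy.optimize import least_squares
            def f(p,l=35):
                t=np.radians(35 if len(p)<4 else p[3]);d=np.array([np.sin(t)*np.cos(p[2]),np.sin(t)*np.sin(p[2]),np.cos(t)])
                q=sp-np.array([p[0],p[1],171]);return np.linalg.norm(np.cross(q,d),axis=1)-11
            for p0 in([558.7,-113.1,np.radians(163)],[558.7,-113.1,np.radians(163),35]):
                s=least_squares(f,p0,loss='soft_l1');print('cyl',len(sp),s.x[:2],np.degrees(s.x[2]),s.x[3:],np.sqrt(np.median(s.fun**2)))
            h=S[S[:,2]>100]; print('max z',np.sort(h[:,2])[-8:], h[np.argmax(h[:,2])])
```

```text
tall topz 62.679863736586846 54 ring ((474.79119873046875, 183.72500610351562), 19.682842254638672) mid [474.85486215 184.02646193  61.23918108] [37.35195576 37.615833    4.74811777] all ((474.4005126953125, 188.95071411132812), 78.21710968017578)
short topz 32.01405091737486 56 ring ((546.83447265625, 281.48565673828125), 19.644899368286133) mid [546.06168342 281.51191135  31.95681481] [35.94638984 38.47658476  7.85438369] all ((547.5367431640625, 284.5186462402344), 51.53074645996094)
yel topz 64.23996613071316 36 ring ((570.9010009765625, 148.44686889648438), 19.855737686157227) mid [571.56173903 149.25953576  63.90958089] [37.49845564 37.82174296  7.2895123 ] all ((564.3125, 147.9271240234375), 43.771263122558594)
cyl 160 [ 561.29642722 -110.31882918] 163.28590970989654 [] 1.9650681250275757
cyl 160 [ 556.55055365 -108.87338987] 163.18386450281992 [39.55717976] 1.7914680063460147
max z [172.28174461 172.48283678 172.80599435 173.15946376 173.15992093
 173.52099108 173.92605538 174.79129429] [ 560.50112939 -105.37571483  174.79129429]
tall topz 60.53496378643314 71 ring ((473.7978515625, 180.8372802734375), 20.515352249145508) mid [473.53629805 180.5330818   59.26196448] [39.1703959  38.69472193  5.41340824] all ((466.74896240234375, 203.24229431152344), 50.6434326171875)
short topz 31.276845691108093 60 ring ((546.5968017578125, 277.5483093261719), 20.421457290649414) mid [545.868672   277.59721398  29.74381275] [38.06568474 38.82085042  4.80071318] all ((541.4984130859375, 291.0538635253906), 39.23341369628906)
cyl 386 [ 559.03921815 -112.80534633] 162.5927628786534 [] 1.5598966404103165
cyl 386 [ 555.86101604 -111.97889287] 162.9615307897314 [38.03521847] 1.7046813561779046
max z [171.69650933 171.91494054 172.02798661 172.78912163 173.02848039
 173.23311803 173.4532662  174.5178929 ] [ 563.57210951 -113.06075653  174.5178929 ]
```

```bash
cat >> h.py <<'E'
az=np.radians(163);D=np.array([np.sin(np.radians(35))*np.cos(az),np.sin(np.radians(35))*np.sin(az),np.cos(np.radians(35))])
L=np.array([-np.sin(az),np.cos(az),0])
def frame(x,y): return np.c_[x,y,np.cross(x,y)]
def plan(p0,R0,p1,R1,n,rnd=1):
    """n rows straight from pose 0 to pose 1, rounded; print with the simulated end"""
    w=R.from_matrix(R0.T@R1).as_rotvec();p,M=np.array(p0,float),np.array(R0);out=[]
    wr=np.round(w/n,3)
    for i in range(n):
        s=np.round(M.T@(p0+(np.array(p1)-p0)*(i+1)/n-p),rnd);out.append([s.tolist(),wr.tolist()])
        p=p+M@s;M=M@R.from_rotvec(wr).as_matrix()
    for o in out: print(o)
    print('end',p.round(1),'rot err deg',np.degrees(R.from_matrix(M.T@R1).magnitude()).round(2),'turn',w.round(3))
E
python3 - <<'E'
from h import *
o=bot.observe();M=Q(o['tool_rot']);print(M.round(3))
for s in(1,-1):
    plan(o['ee_pos'],M,[474,182,200],frame(np.array([0,0,-1.]),s*L),16)
E
```

```text
[[-0.    -0.277 -0.961]
 [-0.002 -0.961  0.277]
 [-1.     0.002 -0.   ]]
[[6.5, 15.2, -25.3], [0.001, -0.0, -0.0]]
[[6.4, 15.2, -25.3], [0.001, -0.0, -0.0]]
[[6.5, 15.1, -25.4], [0.001, -0.0, -0.0]]
[[6.5, 15.2, -25.4], [0.001, -0.0, -0.0]]
[[6.4, 15.1, -25.3], [0.001, -0.0, -0.0]]
[[6.5, 15.1, -25.4], [0.001, -0.0, -0.0]]
[[6.5, 15.0, -25.4], [0.001, -0.0, -0.0]]
[[6.5, 15.0, -25.5], [0.001, -0.0, -0.0]]
[[6.4, 15.0, -25.4], [0.001, -0.0, -0.0]]
[[6.5, 15.0, -25.5], [0.001, -0.0, -0.0]]
[[6.5, 15.0, -25.4], [0.001, -0.0, -0.0]]
[[6.4, 14.9, -25.5], [0.001, -0.0, -0.0]]
[[6.5, 14.9, -25.5], [0.001, -0.0, -0.0]]
[[6.5, 14.9, -25.5], [0.001, -0.0, -0.0]]
[[6.4, 14.8, -25.5], [0.001, -0.0, -0.0]]
[[6.5, 14.8, -25.6], [0.001, -0.0, -0.0]]
end [474. 182. 200.] rot err deg 0.1 turn [ 0.016 -0.    -0.002]
[[6.5, 15.2, -25.3], [-0.195, 0.0, -0.0]]
[[6.4, 19.8, -21.9], [-0.195, 0.0, -0.0]]
[[6.5, 23.7, -17.6], [-0.195, 0.0, -0.0]]
[[6.5, 26.7, -12.7], [-0.195, 0.0, -0.0]]
[[6.4, 28.6, -7.3], [-0.195, 0.0, -0.0]]
[[6.5, 29.5, -1.7], [-0.195, 0.0, -0.0]]
[[6.5, 29.2, 4.2], [-0.195, 0.0, -0.0]]
[[6.5, 27.9, 9.7], [-0.195, 0.0, -0.0]]
[[6.4, 25.5, 14.9], [-0.195, 0.0, -0.0]]
[[6.5, 22.1, 19.6], [-0.195, 0.0, -0.0]]
[[6.5, 17.9, 23.5], [-0.195, 0.0, -0.0]]
[[6.4, 13.0, 26.5], [-0.195, 0.0, -0.0]]
[[6.5, 7.6, 28.6], [-0.195, 0.0, -0.0]]
[[6.5, 2.0, 29.4], [-0.195, 0.0, -0.0]]
[[6.4, -3.9, 29.3], [-0.195, 0.0, -0.0]]
[[6.5, -9.4, 28.0], [-0.195, 0.0, -0.0]]
end [474. 182. 200.] rot err deg 0.34 turn [-3.126e+00  3.000e-03 -0.000e+00]
```

Call:
send_rows:
  targets:
    - [[8,20,-33],[0,0,0],1]
    - [[8,20,-33],[0,0,0],1]
    - [[8,20,-33],[0,0,0],1]
    - [[8,20,-33],[0,0,0],1]
    - [[8,20,-33],[0,0,0],1]
    - [[8,20,-33],[0,0,0],1]
    - [[8,20,-33],[0,0,0],1]
    - [[8,20,-33],[0,0,0],1]
    - [[8,20,-33],[0,0,0],1]
    - [[8,20,-33],[0.016,0,0],1]

```text
time_s: 1.1
ee_pos: [414.7, 243.4, 223.4]
tool_rot: [0.104, -0.699, 0.105, 0.699]
force: [0.4, 0.5, 0.2]
finger_gap: 1.004
```

Call:
send_rows:
  targets:
    - [[6,10,-19],[0,0,0],1]
    - [[6,10,-19],[0,0,0],1]
    - [[6,10,-19],[0,0,0],1]
    - [[5,6,-14],[0,0,0],1]
    - [[0,0,0],[0,0,0],1]
    - [[0,0,0],[0,0,0],1]
    - [[0,0,0],[0,0,0],1]
    - [[0,0,0],[0,0,0],1]
    - [[0,0,0],[0,0,0],1]
    - [[0,0,0],[0,0,0],1]

```text
time_s: 2.1
ee_pos: [471.2, 190.0, 201.1]
tool_rot: [-0.104, 0.699, -0.104, -0.699]
force: [0.2, 0.2, -0.2]
finger_gap: 1.001
```

Run:
```python
from h import *
c=cam('wrist','w1.png');o=bot.observe();print(o['time_s'],o['ee_pos'],Q(o['tool_rot']).round(3),o['joint_positions'].round(3))
print(c['xyz'],Q(c['rotation']).round(3),c['intrinsics'])
```

```text
2.15 [471.28167674 189.89309925 201.03760051] [[ 0.    -0.292 -0.956]
 [ 0.    -0.956  0.292]
 [-1.    -0.    -0.   ]] [ 0.692  0.23  -0.194 -0.    -1.147  0.583]
[535.08337062 169.88515642 270.22954927] [[-0.294 -0.921 -0.256]
 [-0.956  0.283  0.079]
 [ 0.     0.268 -0.964]] [[309.70691629   0.         317.0750201 ]
 [  0.         309.70691629 200.7003505 ]
 [  0.           0.           1.        ]]
```

View pics/w1.png

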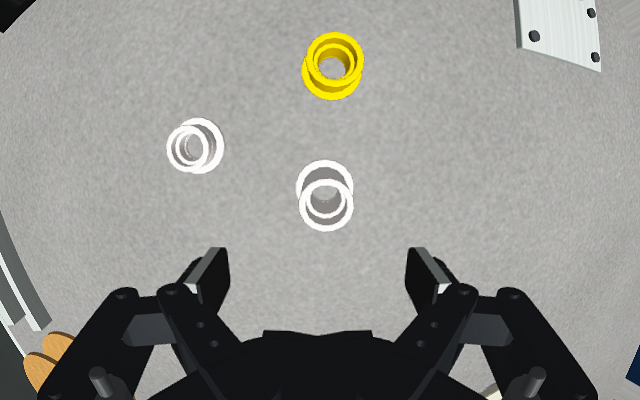

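```bash
cat >> h.py <<'E'
def wray(c,u,v):
    K=c['intrinsics'];a=(u-K[0,2])/K[0,0];b=(v-K[1,2])/K[1,1];r=np.hypot(a,b)
    k=np.sin(r)/r;return Q(c['rotation'])@np.array([a*k,b*k,np.cos(r)])
def onplane(c,u,v,z):
    d=wray(c,u,v);return c['xyz']+d*(z-c['xyz'][2])/d[2]
E
python3 - <<'E'
from h import *
c=load('wrist');f=c['frame'].astype(int);m=((f.min(2)>200)).astype(np.uint8);m[:155]=0;m[238:]=0;m[:,:285]=0;m[:,365:]=0
v,u=np.nonzero(m);print(u.min(),u.max(),v.min(),v.max())
# top ring outer edge: bottom half arc; world-space circle fits
P=np.array([onplane(c,a,b,60)[:2] for a,b in zip(u,v) if b>205]);
# outermost per column
o=[];lo=[]
for a in range(u.min(),u.max()+1):
    w=v[u==a]
    if len(w): o.append(onplane(c,a,w.max()+.5,60)[:2]) if w.max()>205 else 0; lo.append(onplane(c,a,w.min()-.5,6)[:2]) if w.min()<185 else 0
for q in(o,lo): print(lsq_circle(np.array(q)),len(q))
print(onplane(c,326,205,60))
E
```

```text
296 353 160 231
(array([474.10983349, 182.06975175]), np.float64(19.505383298951706)) 55
(array([473.90454932, 181.97302506]), np.float64(25.528400883058026)) 58
[474.39276528 181.91382418  60.        ]
```

Call:
send_rows:
  targets:
    - [[10,3.5,-2.5],[0,0,0],1]
    - [[10,3.2,-2.5],[0,0,0],1]
    - [[20,0,0],[0,0,0],1]
    - [[20,0,0],[0,0,0],1]
    - [[20,0,0],[0,0,0],1]
    - [[18,0,0],[0,0,0],1]
    - [[10,0,0],[0,0,0],1]
    - [[5,0,0],[0,0,0],1]
    - [[0,0,0],[0,0,0],1]
    - [[0,0,0],[0,0,0],0.7]
  squeeze: 50

```text
time_s: 3.15
ee_pos: [474.6, 181.9, 88.5]
tool_rot: [-0.105, 0.7, -0.104, -0.699]
force: [0.5, -0.6, -0.7]
finger_gap: 0.859
```

Call:
send_rows:
  targets:
    - [[0,0,0],[0,0,0],0.6]
    - [[0,0,0],[0,0,0],0.5]
    - [[0,0,0],[0,0,0],0]
    - [[0,0,0],[0,0,0],0]
    - [[0,0,0],[0,0,0],0]
    - [[0,0,0],[0,0,0],0]
    - [[0,0,0],[0,0,0],0]
    - [[0,0,0],[0,0,0],0]
    - [[0,0,0],[0,0,0],0]
    - [[0,0,0],[0,0,0],0]

```text
time_s: 4.15
ee_pos: [474.7, 182.1, 88.7]
tool_rot: [-0.105, 0.7, -0.104, -0.699]
force: [-1.8, 0.5, 5.8]
finger_gap: 0.452
```

Run:
```python
from h import *
o=bot.observe();print(o)
tip=np.array([560,-111.5,171])
# flange face lies 88 below TCP at grasp; hold flange 50 mm off the tip
gap=50;Rt=frame(-D,L)
p0=o['ee_pos'];M=Q(o['tool_rot'])
print('lift'); plan(p0,M,p0+[0,0,140],M,5)
plan(p0+[0,0,140],M,tip+D*(gap+p0[2]),Rt,15)
```

```text
{'time_s': 4.15, 'joint_positions': array([ 6.75085415e-01,  3.49354301e-01, -3.54100648e-01,  4.07195878e-04,
       -8.65717471e-01,  5.99048086e-01]), 'dq': array([-1.36233222e-03, -3.04750059e-04, -5.77714108e-05,  1.59401222e-03,
       -1.03263589e-03, -3.90562066e-04]), 'joint_efforts': array([-4.17210991e-01, -3.57379925e+01,  1.70676094e+01,  3.82796690e+00,
        3.05354157e-01,  5.54043407e-03]), 'ee_pos': array([474.69652698, 182.1274921 ,  88.73488311]), 'tool_rot': array([-0.10475626,  0.69982633, -0.10406318, -0.69888488]), 'force': array([-1.81074549,  0.49668565,  5.78203641]), 'wrist_torque': array([0.10537518, 0.52831698, 0.03440448]), 'finger_gap': 0.4517255804861142}
lift
[[-28.0, -0.0, -0.0], [0.0, 0.0, 0.0]]
[[-28.0, -0.1, -0.1], [0.0, 0.0, 0.0]]
[[-28.0, 0.0, 0.0], [0.0, 0.0, 0.0]]
[[-28.0, -0.0, -0.0], [0.0, 0.0, 0.0]]
[[-28.0, -0.1, -0.1], [0.0, 0.0, 0.0]]
end [474.7 182.2 228.7] rot err deg 0.0 turn [0. 0. 0.]
[[-3.7, 17.1, -5.9], [-0.0, 0.041, 0.0]]
[[-3.5, 17.0, -6.0], [-0.0, 0.041, 0.0]]
[[-3.3, 17.1, -6.1], [-0.0, 0.041, 0.0]]
[[-3.0, 17.0, -6.3], [-0.0, 0.041, 0.0]]
[[-2.7, 17.1, -6.4], [-0.0, 0.041, 0.0]]
[[-2.5, 17.0, -6.5], [-0.0, 0.041, 0.0]]
[[-2.2, 17.1, -6.5], [-0.0, 0.041, 0.0]]
[[-1.9, 17.0, -6.7], [-0.0, 0.041, 0.0]]
[[-1.7, 17.1, -6.8], [-0.0, 0.041, 0.0]]
[[-1.4, 17.0, -6.8], [-0.0, 0.041, 0.0]]
[[-1.0, 17.1, -6.8], [-0.0, 0.041, 0.0]]
[[-0.9, 17.1, -6.9], [-0.0, 0.041, 0.0]]
[[-0.5, 17.0, -7.0], [-0.0, 0.041, 0.0]]
[[-0.2, 17.1, -6.9], [-0.0, 0.041, 0.0]]
[[0.0, 17.0, -7.0], [-0.0, 0.041, 0.0]]
end [483.9 -88.2 284.7] rot err deg 0.31 turn [-0.     0.61   0.001]
```

Call:
send_rows:
  targets:
    - [[-15,0,0],[0,0,0],0]
    - [[-25,0,0],[0,0,0],0]
    - [[-30,0,0],[0,0,0],0]
    - [[-35,0,0],[0,0,0],0]
    - [[-35,0,0],[0,0,0],0]
    - [[-3.7,17,-5.9],[0,0.041,0],0]
    - [[-3.5,17,-6],[0,0.041,0],0]
    - [[-3.3,17,-6.1],[0,0.041,0],0]
    - [[-3,17,-6.3],[0,0.041,0],0]
    - [[-2.7,17,-6.4],[0,0.041,0],0]

```text
time_s: 5.15
ee_pos: [476.9, 91.1, 246.2]
tool_rot: [-0.093, 0.767, -0.115, -0.624]
force: [0.1, 0.0, -0.7]
finger_gap: 0.457
```

Call:
send_rows:
  targets:
    - [[-2.5,17,-6.5],[0,0.041,0],0]
    - [[-2.2,17,-6.5],[0,0.041,0],0]
    - [[-1.9,17,-6.7],[0,0.041,0],0]
    - [[-1.7,17,-6.8],[0,0.041,0],0]
    - [[-1.4,17,-6.8],[0,0.041,0],0]
    - [[-1,17,-6.8],[0,0.041,0],0]
    - [[-0.9,17,-6.9],[0,0.041,0],0]
    - [[-0.5,17,-7],[0,0.041,0],0]
    - [[-0.2,17,-6.9],[0,0.041,0],0]
    - [[0,17,-7],[0,0.036,0],0]

```text
time_s: 6.15
ee_pos: [482.9, -88.5, 283.3]
tool_rot: [-0.068, 0.877, -0.131, -0.457]
force: [0.5, 0.3, -1.4]
finger_gap: 0.457
```

Call:
send_rows:
  targets:
    - [[0,0,0],[0,0,0],0]
    - [[0,0,0],[0,0,0],0]
    - [[0,0,0],[0,0,0],0]
    - [[0,0,0],[0,0,0],0]
    - [[0,0,0],[0,0,0],0]
    - [[0,0,0],[0,0,0],0]
    - [[0,0,0],[0,0,0],0]
    - [[0,0,0],[0,0,0],0]
    - [[0,0,0],[0,0,0],0]
    - [[0,0,0],[0,0,0],0]

```text
time_s: 7.15
ee_pos: [483.7, -87.8, 284.0]
tool_rot: [-0.068, 0.877, -0.131, -0.457]
force: [0.3, 0.1, -1.2]
finger_gap: 0.459
```

Run:
```python
from h import *
c=cam('wrist','w2.png');s=cam('scene','s2.png');o=bot.observe();print(o)
cv2.imwrite('pics/s2c.png',cv2.resize(s['frame'][130:360,200:400,::-1],None,fx=2.5,fy=2.5))
M=Q(o['tool_rot']);Rt=frame(-D,L);print('err',R.from_matrix(M.T@Rt).as_rotvec())
tip=np.array([560,-111.5,171]);print('tip in tool',M.T@(tip-o['ee_pos']))
```

```text
{'time_s': 7.25, 'joint_positions': array([ 0.27227233, -0.16087888, -0.7323846 ,  0.62450452, -0.55626228,
        0.53856361]), 'dq': array([ 0.00062702, -0.0023435 , -0.00095795,  0.0016769 ,  0.00129726,
        0.00113282]), 'joint_efforts': array([ 8.24474992e-03, -1.46139854e+01,  2.41376799e+01,  4.74189252e+00,
        1.02018088e+00, -1.26802820e-04]), 'ee_pos': array([483.66655898, -87.80070611, 284.03066194]), 'tool_rot': array([-0.06836053,  0.87706442, -0.13115638, -0.45703702]), 'force': array([ 1.07545392, -0.22031784, -0.91417106]), 'wrist_torque': array([ 0.57865024,  1.90135501, -0.02460359]), 'finger_gap': 0.45369778270764444}
err [-1.69511550e-04  8.40172919e-04 -8.61931552e-05]
tip in tool [138.43300421   0.33395871  -0.7570359 ]
```

View pics/w2.png

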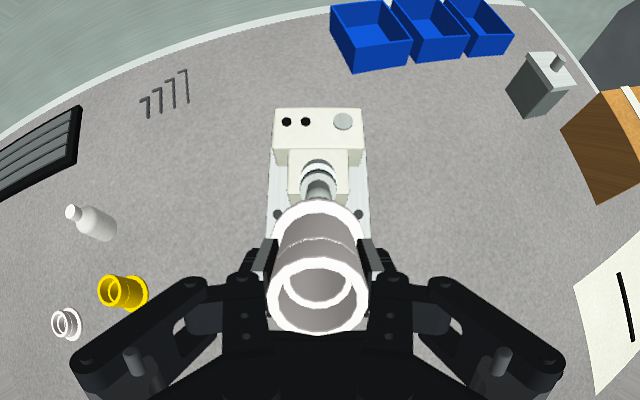

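View pics/s2c.png

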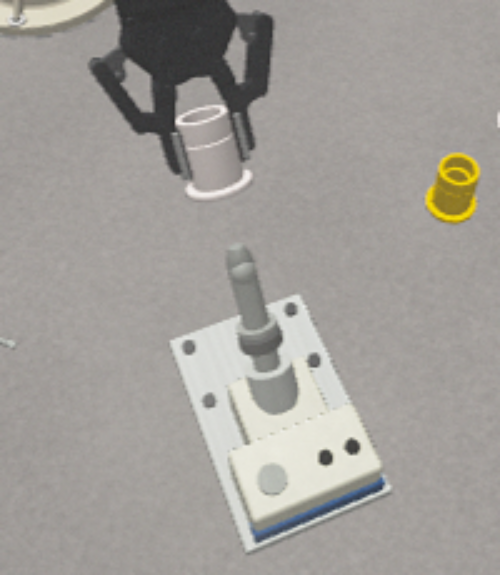

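Run:
```python
from h import *
from scipy.optimize import least_squares
o=bot.observe();M=Q(o['tool_rot']);p=o['ee_pos']
s=load('scene');P=pts(s);ok=s['range_z']>0
T=(P-p)@M   # tool coords
for nm,x0,x1,r,rc in(('roller',32,78,20,24),('spindle',151,200,11,16)):
    m=ok&(T[...,0]>x0)&(T[...,0]<x1)&(np.hypot(T[...,1],T[...,2])<rc)
    m&=cv2.erode(m.astype(np.uint8),np.ones((3,3)))>0
    q=T[m][:,1:]
    f=lambda c:np.hypot(q[:,0]-c[0],q[:,1]-c[1])-r
    a=least_squares(f,[0,0],loss='soft_l1');print(nm,len(q),a.x,np.std(a.fun))
# wrist: top ring of roller on plane tool x = 28.7
c=load('wrist');g=c['frame'].astype(int);w=((g.min(2)>235)).astype(np.uint8);n,l,st,_=cv2.connectedComponentsWithStats(w)
k=l[326,318];k=k if k else np.argmax(st[1:,4])+1
v,u=np.nonzero(l==k);print(st[k])
e=[]
for a in range(u.min(),u.max()+1):
    b=v[u==a]
    if b.max()>300:
        d=M.T@wray(c,a,b.max()+.5);x=M.T@(c['xyz']-p);e.append((x+d*(28.7-x[0])/d[0])[1:])
print('ring',lsq_circle(np.array(e)),len(e))
# spindle mid at stop/spindle rows: ray at tool y
x=M.T@(c['xyz']-p);print('cam in tool',x)
for row in range(182,198,4): print(row,g[row,296:342:2,:].mean(-1).astype(int))
```

```text
roller 429 [1.18475814 1.24088248] 1.1541619345111678
spindle 143 [1.44724571 0.4986756 ] 1.8929588935258075
[ 267  257  101   78 2755]
ring (array([ 0.64494394, -4.04682422]), np.float64(21.346544685015832)) 101
cam in tool [-69.79677547   0.52416437 -66.61261039]
182 [236 238 190 183 223 218 217 185  77  87  93  96  96  95 104 204 218 216
 221 152 247 238 238]
186 [235 239 194 219 220 215  68  82  85  84  91  97  96  92  99  99 136 219
 218 222 206 238 237]
190 [236 239 202 217 221 180  75 111 128 144 153 158 160 156 145 130  95 201
 218 221 188 236 236]
194 [176 176 200 218 223 128 130 156 165 177 184 188 192 189 183 176 157 114
 220 221 189 180 180]
```

Call:
send_rows:
  targets:
    - [[2,0.3,-0.5],[0,0,0],0]
    - [[5,0,-0.5],[0,0,0],0]
    - [[6,0,0],[0,0,0],0]
    - [[6,0,0],[0,0,0],0]
    - [[6,0,0],[0,0,0],0]
    - [[6,0,0],[0,0,0],0]
    - [[6,0,0],[0,0,0],0]
    - [[4,0,0],[0,0,0],0]
    - [[4,0,0],[0,0,0],0]
    - [[2,0,0],[0,0,0],0]

```text
time_s: 8.25
ee_pos: [510.2, -96.3, 245.6]
tool_rot: [-0.068, 0.877, -0.131, -0.457]
force: [-0.1, -0.4, -1.8]
finger_gap: 0.454
```

Call:
send_rows:
  targets:
    - [[1.5,0,0],[0,0,0],0]
    - [[1.5,0,0],[0,0,0],0]
    - [[1.5,0,0],[0,0,0],0]
    - [[1.5,0,0],[0,0,0],0]
    - [[1.5,0,0],[0,0,0],0]
    - [[1.5,0,0],[0,0,0],0]
    - [[1.5,0,0],[0,0,0],0]
    - [[1.5,0,0],[0,0,0],0]
    - [[0,0,0],[0,0,0],0]
    - [[0,0,0],[0,0,0],0]

```text
time_s: 9.25
ee_pos: [516.7, -98.2, 236.2]
tool_rot: [-0.068, 0.877, -0.131, -0.457]
force: [-0.0, 0.1, -0.5]
finger_gap: 0.453
```

```bash
cat >> h.py <<'E'
def rep():
    o=bot.observe();M=Q(o['tool_rot']);tip=np.array([560,-111.5,171])
    t=M.T@(tip-o['ee_pos'])
    print('t',o['time_s'],'tip in tool',t.round(2),'flange depth ~',(88.7-t[0]).round(2),'F tool',(M.T@o['force']).round(2),'T',(M.T@o['wrist_torque']).round(2),'gap',o['finger_gap'])
    return o
E
python3 - <<'E'
from h import *
rep()
c=cam('wrist','w3.png')
E
```

```text
t 9.25 tip in tool [79.39 -0.    0.21] flange depth ~ 9.31 F tool [ 0.36 -0.11  0.32] T [-0.01 -1.98  0.03] gap 0.4533050107579148
```

View pics/w3.png

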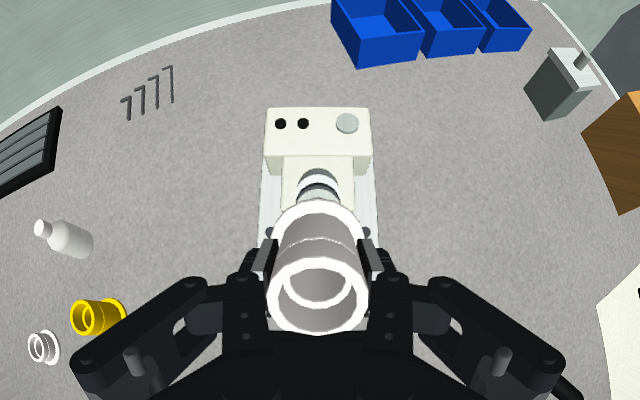

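Call:
send_rows:
  targets:
    - [[1,0,0],[0,0,0],0]
    - [[1,0,0],[0,0,0],0]
    - [[1,0,0],[0,0,0],0]
    - [[1,0,0],[0,0,0],0]
    - [[1,0,0],[0,0,0],0]
    - [[1,0,0],[0,0,0],0]
    - [[1,0,0],[0,0,0],0]
    - [[1,0,0],[0,0,0],0]
    - [[0,0,0],[0,0,0],0]
    - [[0,0,0],[0,0,0],0]

```text
time_s: 10.3
ee_pos: [520.9, -99.7, 230.4]
tool_rot: [-0.068, 0.877, -0.131, -0.456]
force: [-7.9, 1.4, 5.5]
finger_gap: 0.454
```

```bash
python3 -c "
from h import *
rep()"
```

```text
t 10.3 tip in tool [72.1  -0.19  0.68] flange depth ~ 16.6 F tool [-9.04  1.    3.37] T [ 0.03 -2.9   0.35] gap 0.45420686836170737
```

Call:
send_rows:
  targets:
    - [[1,0,0],[0,0,0],0]
    - [[1,0,0],[0,0,0],0]
    - [[1,0,0],[0,0,0],0]
    - [[0.5,0,0],[0,0,0],0]
    - [[0.5,0,0],[0,0,0],0]
    - [[0.5,0,0],[0,0,0],0]
    - [[0.5,0,0],[0,0,0],0]
    - [[0,0,0],[0,0,0],0]
    - [[0,0,0],[0,0,0],0]
    - [[0,0,0],[0,0,0],0]

```text
time_s: 11.3
ee_pos: [523.6, -100.6, 226.4]
tool_rot: [-0.068, 0.877, -0.131, -0.456]
force: [-9.6, 1.9, 7.3]
finger_gap: 0.457
```

```bash
python3 -c "
from h import *
rep()"
```

```text
t 11.3 tip in tool [67.21 -0.26  0.66] flange depth ~ 21.49 F tool [-11.55   1.02   3.81] T [-0.02 -3.16  0.39] gap 0.4573547311521816
```

Call:
send_rows:
  targets:
    - [[1,0,0],[0,0,0],0]
    - [[1,0,0],[0,0,0],0]
    - [[1,0,0],[0,0,0],0]
    - [[1,0,0],[0,0,0],0]
    - [[1,0,0],[0,0,0],0]
    - [[1,0,0],[0,0,0],0]
    - [[1,0,0],[0,0,0],0]
    - [[1,0,0],[0,0,0],0]
    - [[0,0,0],[0,0,0],0]
    - [[0,0,0],[0,0,0],0]

```text
time_s: 12.3
ee_pos: [528.0, -102.0, 219.6]
tool_rot: [-0.068, 0.877, -0.131, -0.457]
force: [-6.5, 0.6, 5.9]
finger_gap: 0.454
```

```bash
python3 -c "
from h import *
rep();cam('wrist','w4.png')"
```

```text
t 12.3 tip in tool [58.99 -0.28  0.54] flange depth ~ 29.71 F tool [-8.47  1.36  1.81] T [ 0.01 -2.76  0.42] gap 0.4538324900437576
```

View pics/w4.png

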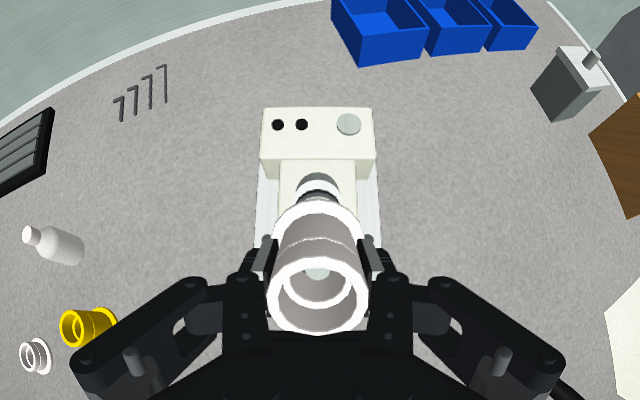

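Call:
send_rows:
  targets:
    - [[2,0,0],[0,0,0],0]
    - [[2,0,0],[0,0,0],0]
    - [[2,0,0],[0,0,0],0]
    - [[2,0,0],[0,0,0],0]
    - [[2,0,0],[0,0,0],0]
    - [[2,0,0],[0,0,0],0]
    - [[2,0,0],[0,0,0],0]
    - [[2,0,0],[0,0,0],0]
    - [[1,0,0],[0,0,0],0]
    - [[0,0,0],[0,0,0],0]

```text
time_s: 13.35
ee_pos: [537.3, -104.8, 205.6]
tool_rot: [-0.068, 0.877, -0.131, -0.457]
force: [-7.5, 1.9, 4.8]
finger_gap: 0.454
```

```bash
python3 -c "
from h import *
rep()"
```

```text
t 13.35 tip in tool [41.93 -0.29  0.45] flange depth ~ 46.77 F tool [-8.38  0.41  3.55] T [ 0.04 -2.72  0.36] gap 0.4544362842820229
```

Call:
send_rows:
  targets:
    - [[1,0,0],[0,0,0],0]
    - [[1,0,0],[0,0,0],0]
    - [[1,0,0],[0,0,0],0]
    - [[1,0,0],[0,0,0],0]
    - [[1,0,0],[0,0,0],0]
    - [[1,0,0],[0,0,0],0]
    - [[1,0,0],[0,0,0],0]
    - [[1,0,0],[0,0,0],0]
    - [[0,0,0],[0,0,0],0]
    - [[0,0,0],[0,0,0],0]

```text
time_s: 14.35
ee_pos: [541.6, -106.2, 199.0]
tool_rot: [-0.068, 0.877, -0.131, -0.457]
force: [-7.2, 0.9, 6.4]
finger_gap: 0.458
```

```bash
python3 -c "
from h import *
rep()"
```

```text
t 14.35 tip in tool [33.93 -0.27  0.42] flange depth ~ 54.77 F tool [-9.31  1.25  2.14] T [ 0.01 -2.79  0.56] gap 0.4581520995269172
```

Call:
send_rows:
  targets:
    - [[0.5,0,0],[0,0,0],0]
    - [[0.5,0,0],[0,0,0],0]
    - [[0.5,0,0],[0,0,0],0]
    - [[0.5,0,0],[0,0,0],0]
    - [[0.5,0,0],[0,0,0],0]
    - [[0.5,0,0],[0,0,0],0]
    - [[0.5,0,0],[0,0,0],0]
    - [[0.5,0,0],[0,0,0],0]
    - [[0,0,0],[0,0,0],0]
    - [[0,0,0],[0,0,0],0]

```text
time_s: 15.35
ee_pos: [543.8, -106.8, 195.9]
tool_rot: [-0.068, 0.877, -0.131, -0.457]
force: [-8.2, 0.8, 6.7]
finger_gap: 0.453
```

```bash
python3 -c "
from h import *
rep()"
```

```text
t 15.35 tip in tool [30.07 -0.29  0.44] flange depth ~ 58.63 F tool [-10.13   1.63   2.79] T [ 0.01 -3.04  0.53] gap 0.4528228195340586
```

Call:
send_rows:
  targets:
    - [[0.5,0,0],[0,0,0],0]
    - [[0.5,0,0],[0,0,0],0]
    - [[0.5,0,0],[0,0,0],0]
    - [[0.5,0,0],[0,0,0],0]
    - [[0.5,0,0],[0,0,0],0]
    - [[0.5,0,0],[0,0,0],0]
    - [[0.5,0,0],[0,0,0],0]
    - [[0,0,0],[0,0,0],0]
    - [[0,0,0],[0,0,0],0]
    - [[0,0,0],[0,0,0],0]

```text
time_s: 16.35
ee_pos: [545.8, -107.4, 192.9]
tool_rot: [-0.068, 0.877, -0.131, -0.457]
force: [-6.0, 0.8, 5.2]
finger_gap: 0.455
```

```bash
python3 -c "
from h import *
rep()"
```

```text
t 16.35 tip in tool [26.41 -0.25  0.44] flange depth ~ 62.29 F tool [-7.63  1.01  1.92] T [ 0.02 -2.79  0.59] gap 0.4546676578896229
```

Call:
send_rows:
  targets:
    - [[0.5,0,0],[0,0,0],0]
    - [[0.5,0,0],[0,0,0],0]
    - [[0.5,0,0],[0,0,0],0]
    - [[0.5,0,0],[0,0,0],0]
    - [[0.5,0,0],[0,0,0],0]
    - [[0,0,0],[0,0,0],0]
    - [[0,0,0],[0,0,0],0]
    - [[0,0,0],[0,0,0],0]
    - [[0,0,0],[0,0,0],0]
    - [[0,0,0],[0,0,0],0]

```text
time_s: 17.35
ee_pos: [547.4, -107.8, 190.5]
tool_rot: [-0.068, 0.877, -0.131, -0.457]
force: [-3.6, -1.7, 3.6]
finger_gap: 0.458
```

```bash
python3 -c "
from h import *
rep();cam('wrist','w5.png')"
```

```text
t 17.35 tip in tool [23.51 -0.19  0.41] flange depth ~ 65.19 F tool [-4.67  2.67  0.38] T [ 0.01 -2.13  1.2 ] gap 0.45770792549471223
```

View pics/w5.png

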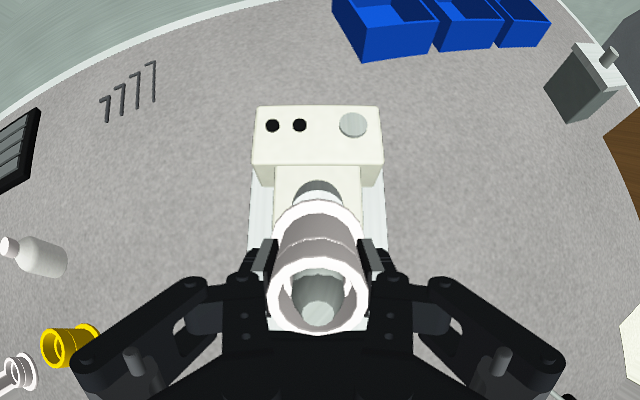

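Call:
send_rows:
  targets:
    - [[0.5,0,0],[0,0,0],0]
    - [[0.5,0,0],[0,0,0],0]
    - [[0.5,0,0],[0,0,0],0]
    - [[0.5,0,0],[0,0,0],0]
    - [[0,0,0],[0,0,0],0]
    - [[0,0,0],[0,0,0],0]
    - [[0,0,0],[0,0,0],0]
    - [[0,0,0],[0,0,0],0]
    - [[0,0,0],[0,0,0],0]
    - [[0,0,0],[0,0,0],0]

```text
time_s: 18.4
ee_pos: [548.5, -107.6, 188.5]
tool_rot: [-0.068, 0.877, -0.131, -0.457]
force: [3.1, -0.4, -4.5]
finger_gap: 0.455
```

```bash
python3 -c "
from h import *
rep()"
```

```text
t 18.4 tip in tool [21.32  0.34  0.04] flange depth ~ 67.38 F tool [ 5.39 -0.55  0.06] T [-0.06 -1.67 -0.11] gap 0.45507234380270245
```

Call:
send_rows:
  targets:
    - [[0.5,0,0],[0,0,0],0]
    - [[0.5,0,0],[0,0,0],0]
    - [[0,0,0],[0,0,0],0]
    - [[0,0,0],[0,0,0],0]
    - [[0,0,0],[0,0,0],0]
    - [[0,0,0],[0,0,0],0]
    - [[0,0,0],[0,0,0],0]
    - [[0,0,0],[0,0,0],0]
    - [[0,0,0],[0,0,0],0]
    - [[0,0,0],[0,0,0],0]

```text
time_s: 19.4
ee_pos: [549.0, -108.0, 187.9]
tool_rot: [-0.068, 0.877, -0.131, -0.457]
force: [-1.0, 0.0, -1.2]
finger_gap: 0.452
```

```bash
python3 -c "
from h import *
rep()"
```

```text
t 19.4 tip in tool [20.42  0.08  0.2 ] flange depth ~ 68.28 F tool [0.44 0.28 1.43] T [ 0.   -2.18  0.19] gap 0.4519392946555291
```

Call:
send_rows:
  targets:
    - [[0.5,0,0],[0,0,0],0]
    - [[0.5,0,0],[0,0,0],0]
    - [[0.5,0,0],[0,0,0],0]
    - [[0,0,0],[0,0,0],0]
    - [[0,0,0],[0,0,0],0]
    - [[0,0,0],[0,0,0],0]
    - [[0,0,0],[0,0,0],0]
    - [[0,0,0],[0,0,0],0]
    - [[0,0,0],[0,0,0],0]
    - [[0,0,0],[0,0,0],0]

```text
time_s: 20.4
ee_pos: [549.8, -108.3, 186.6]
tool_rot: [-0.068, 0.877, -0.131, -0.457]
force: [-0.2, -0.1, -1.7]
finger_gap: 0.455
```

```bash
python3 -c "
from h import *
rep()"
```

```text
t 20.4 tip in tool [18.89  0.07  0.13] flange depth ~ 69.81 F tool [1.35 0.17 1.07] T [ 0.01 -2.37  0.06] gap 0.4554034310411788
```

Call:
send_rows:
  targets:
    - [[0.5,0,0],[0,0,0],0]
    - [[0.5,0,0],[0,0,0],0]
    - [[0,0,0],[0,0,0],0]
    - [[0,0,0],[0,0,0],0]
    - [[0,0,0],[0,0,0],0]
    - [[0,0,0],[0,0,0],0]
    - [[0,0,0],[0,0,0],0]
    - [[0,0,0],[0,0,0],0]
    - [[0,0,0],[0,0,0],0]
    - [[0,0,0],[0,0,0],0]

```text
time_s: 21.4
ee_pos: [550.2, -108.4, 186.1]
tool_rot: [-0.068, 0.877, -0.131, -0.457]
force: [-4.8, 1.5, 0.5]
finger_gap: 0.452
```

```bash
python3 -c "
from h import *
rep()"
```

```text
t 21.4 tip in tool [18.28  0.08  0.25] flange depth ~ 70.42 F tool [-3.32 -0.06  3.89] T [-0.04 -3.17  0.29] gap 0.45211080953070837
```

Call:
send_rows:
  targets:
    - [[0.5,0,0],[0,0,0],0]
    - [[0,0,0],[0,0,0],0]
    - [[0,0,0],[0,0,0],0]
    - [[0,0,0],[0,0,0],0]
    - [[0,0,0],[0,0,0],0]
    - [[0,0,0],[0,0,0],0]
    - [[0,0,0],[0,0,0],0]
    - [[0,0,0],[0,0,0],0]
    - [[0,0,0],[0,0,0],0]
    - [[0,0,0],[0,0,0],0]

```text
time_s: 22.4
ee_pos: [550.4, -108.5, 185.9]
tool_rot: [-0.068, 0.877, -0.131, -0.458]
force: [-6.7, 0.8, -0.1]
finger_gap: 0.453
```

```bash
python3 -c "
from h import *
rep();c=cam('scene');cv2.imwrite('pics/s3.png',cv2.resize(c['frame'][180:330,240:360,::-1],None,fx=4,fy=4,interpolation=cv2.INTER_CUBIC))"
```

```text
t 22.4 tip in tool [17.96  0.11  0.28] flange depth ~ 70.74 F tool [-3.66  1.19  5.49] T [ 0.01 -3.31  0.39] gap 0.45277541503929397
```

View pics/s3.png

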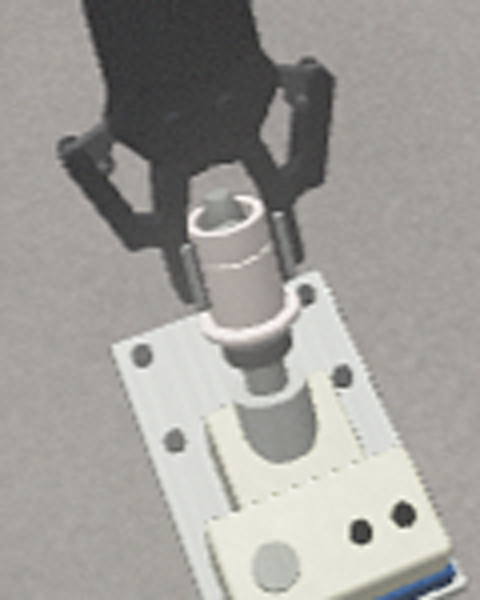

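Call:
send_rows:
  targets:
    - [[0.5,0,0],[0,0,0],0]
    - [[0.5,0,0],[0,0,0],0]
    - [[0,0,0],[0,0,0],0]
    - [[0,0,0],[0,0,0],0]
    - [[0,0,0],[0,0,0],0]
    - [[0,0,0],[0,0,0],0]
    - [[0,0,0],[0,0,0],0]
    - [[0,0,0],[0,0,0],0]
    - [[0,0,0],[0,0,0],0]
    - [[0,0,0],[0,0,0],0]

```text
time_s: 23.45
ee_pos: [550.8, -108.5, 185.4]
tool_rot: [-0.068, 0.877, -0.131, -0.458]
force: [-8.7, 1.3, 2.3]
finger_gap: 0.455
```

```bash
python3 -c "
from h import *
rep()"
```

```text
t 23.45 tip in tool [17.35  0.15  0.31] flange depth ~ 71.35 F tool [-6.92  1.28  5.84] T [-0.03 -3.75  0.5 ] gap 0.45549399110497113
```

Call:
send_rows:
  targets:
    - [[0,0,0],[0,0,0],0.6]
    - [[0,0,0],[0,0,0],0.7]
    - [[0,0,0],[0,0,0],0.8]
    - [[0,0,0],[0,0,0],0.9]
    - [[0,0,0],[0,0,0],1]
    - [[0,0,0],[0,0,0],1]
    - [[0,0,0],[0,0,0],1]
    - [[0,0,0],[0,0,0],1]
    - [[0,0,0],[0,0,0],1]
    - [[0,0,0],[0,0,0],1]

```text
time_s: 24.45
ee_pos: [551.4, -108.5, 185.6]
tool_rot: [-0.068, 0.877, -0.131, -0.458]
force: [0.7, -0.1, 0.2]
finger_gap: 0.996
```

Call:
send_rows:
  targets:
    - [[-5,0,0],[0,0,0],1]
    - [[-10,0,0],[0,0,0],1]
    - [[-15,0,0],[0,0,0],1]
    - [[-15,0,0],[0,0,0],1]
    - [[-15,0,0],[0,0,0],1]
    - [[-15,0,0],[0,0,0],1]
    - [[-15,0,0],[0,0,0],1]
    - [[-15,0,0],[0,0,0],1]
    - [[-15,0,0],[0,0,0],1]
    - [[0,0,0],[0,0,0],1]

```text
time_s: 25.45
ee_pos: [486.4, -88.0, 285.9]
tool_rot: [-0.069, 0.878, -0.131, -0.456]
force: [0.7, 0.1, -0.1]
finger_gap: 1.001
```

Run:
```python
from h import *
rep();c=cam('scene');w=cam('wrist')
a=cv2.resize(c['frame'][190:320,240:360,::-1],None,fx=3.3,fy=3.3,interpolation=cv2.INTER_CUBIC)
b=cv2.resize(w['frame'][130:330,230:410,::-1],(385,a.shape[0]),interpolation=cv2.INTER_CUBIC)
cv2.imwrite('pics/end.png',np.hstack([a,b]))
P=pts(c)[190:320,240:360].reshape(-1,3);tip=np.array([560,-111.5,171])-0
q=P-tip;ax=q@D;r=np.linalg.norm(q-np.outer(ax,D),axis=1)
f=c['frame'][190:320,240:360].reshape(-1,3).min(1)
for lo in range(-85,5,3):
    m=(ax>lo)&(ax<=lo+3)&(r<30);print(lo,m.sum(),np.percentile(r[m],90).round(1) if m.any() else '',f[m].mean().round() if m.any() else '')
```

```text
t 25.45 tip in tool [138.47   1.16   2.78] flange depth ~ -49.77 F tool [ 0.45 -0.31 -0.42] T [-0.01 -1.63 -0.07] gap 1.0005154360689488
-85 21 18.9 95.0
-82 33 18.6 102.0
-79 31 17.3 117.0
-76 0  
-73 0  
-70 19 26.6 156.0
-67 55 26.5 206.0
-64 73 25.4 208.0
-61 27 21.3 157.0
-58 28 20.7 156.0
-55 26 21.4 152.0
-52 26 21.0 155.0
-49 27 20.8 157.0
-46 28 21.3 152.0
-43 27 21.2 155.0
-40 22 21.3 156.0
-37 32 21.6 155.0
-34 30 21.6 156.0
-31 28 20.9 173.0
-28 26 21.4 161.0
-25 29 21.6 153.0
-22 24 21.8 154.0
-19 36 21.4 152.0
-16 34 21.8 153.0
-13 69 21.1 176.0
-10 54 20.1 186.0
-7 13 9.5 136.0
-4 16 9.0 144.0
-1 16 7.6 168.0
2 0
```

View pics/end.png

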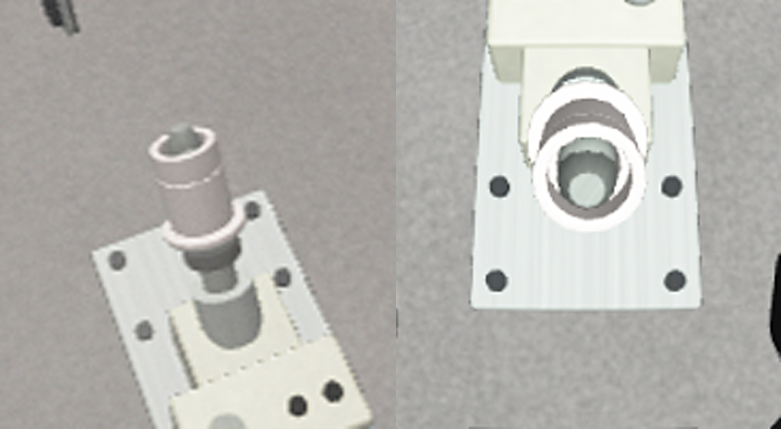

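```bash
python3 -c "
from h import *
o=rep();print(bot.sign_off())"
```

```text
t 25.55 tip in tool [136.74   0.52   1.13] flange depth ~ -48.04 F tool [ 0.87 -0.02  0.41] T [-0.02 -1.76 -0.03] gap 1.0010601756300295
the job is handed in; nothing more can be done
None
```

The tall white roller is on the spindle, flange first, and released. I handed the job in at 25.6 s, with the arm backed off and touching nothing.

**How it went on**
- **Over the ball:** the ball resisted with about 8–12 N along the spindle. At about 67 mm of travel the force flipped to a pull of about 5 N, which was the ball clicking out into the recess.
- **Onto the washer:** contact came at about 70 mm, inside the given 65–77 mm range. From there the force rose by very roughly 4 N per mm, as the washer should. I stopped with readings of about 7 N along the spindle and 6 N sideways, and nothing I read came near the 60 N limit.

**Last checks**
- The scene depth picture puts the flange face about 70 mm down and the spindle's end about 10 mm out of the recess, inside the 6–18 mm range.
- The wrist picture shows a bump in the recess on the side where the ball sits.
- The force reads about zero with the gripper open.
- The short roller, yellow roller, screwdriver and oil bottle were never approached, but I did not measure their positions again at the end.

**Where the measurements disagreed or fell short**
- The top and scene cameras differed by about 2–3 mm. I settled this with a wrist-camera fix on the roller and by comparing roller and spindle in the same picture.
- How far the washer is still pressed in after release was not measured directly. I expect it eased back a little from the 1.5–2 mm or so it was pressed before I let go.

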